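# Find and open the unlatched cover of the bench socket box

## Task

One of the four identical tilt covers on the bench socket box is unlatched, and the outlet under it is needed. With the fingertips press on the front part of the covers, one after another, until you find the one that rocks, then push its front part down until the cover is fully tipped open, and leave it open. Pick nothing up, and leave the glassware and other things where they stand.

Things in the scene. Friction and masses are not known exactly. Their poses are not given: they have to be found in the camera images.
- housing: grey fixed bench socket box, 170 mm deep (x), 430 wide (y), top 80 mm above the bench. Origin: centre of its underside, below the covers' pivot line; x to its rear (away from the robot), y to its left, z up. Four covers flush in its top, centres at y = +153, +51, -51, -153 mm (a to d); 14 mm bars between; fixed strip behind them from x = 32 to 85 mm; bays hollow to 74 mm below the top
- press_a (a point): press point of cover a: on its top face, mid-width, 45 mm in front of the pivot line; moves with the cover. Cover: white plastic plate 90 mm (x) by 84 mm (y), 6 mm thick, from 60 mm in front of the pivot line to 30 mm behind it, two grey lines along its front edge; top 80 mm above the bench when closed
- cover_a (a joint): tilt of cover a in rad: 0 closed and flush, grows as the front part goes down and the rear edge comes up, stop at 1.0 (57 degrees). Unlatched, it tips under 2 to 3 N at the press point and stays at the tilt where it is left; latched, it yields under 2 mm. Which one is unlatched varies and cannot be seen
- press_b (a point): press point of cover b: on its top face, mid-width, 45 mm in front of the pivot line; moves with the cover. Cover: white plastic plate 90 mm (x) by 84 mm (y), 6 mm thick, from 60 mm in front of the pivot line to 30 mm behind it, two grey lines along its front edge; top 80 mm above the bench when closed
- cover_b (a joint): tilt of cover b in rad: 0 closed and flush, grows as the front part goes down and the rear edge comes up, stop at 1.0 (57 degrees). Unlatched, it tips under 2 to 3 N at the press point and stays at the tilt where it is left; latched, it yields under 2 mm. Which one is unlatched varies and cannot be seen
- press_c (a point): press point of cover c: on its top face, mid-width, 45 mm in front of the pivot line; moves with the cover. Cover: white plastic plate 90 mm (x) by 84 mm (y), 6 mm thick, from 60 mm in front of the pivot line to 30 mm behind it, two grey lines along its front edge; top 80 mm above the bench when closed
- cover_c (a joint): tilt of cover c in rad: 0 closed and flush, grows as the front part goes down and the rear edge comes up, stop at 1.0 (57 degrees). Unlatched, it tips under 2 to 3 N at the press point and stays at the tilt where it is left; latched, it yields under 2 mm. Which one is unlatched varies and cannot be seen
- press_d (a point): press point of cover d: on its top face, mid-width, 45 mm in front of the pivot line; moves with the cover. Cover: white plastic plate 90 mm (x) by 84 mm (y), 6 mm thick, from 60 mm in front of the pivot line to 30 mm behind it, two grey lines along its front edge; top 80 mm above the bench when closed
- cover_d (a joint): tilt of cover d in rad: 0 closed and flush, grows as the front part goes down and the rear edge comes up, stop at 1.0 (57 degrees). Unlatched, it tips under 2 to 3 N at the press point and stays at the tilt where it is left; latched, it yields under 2 mm. Which one is unlatched varies and cannot be seen
- weigh_dish: small open blue plastic weighing dish, 45 x 45 mm, 16 mm high, standing on the rear strip of the socket box; loose, to be left alone; origin at the centre of its underside
- stopper: rubber stopper, 32 mm across the head, 30 mm high, standing on the rear strip of the socket box; loose, to be left alone; origin at the centre of its underside
- beaker: small glass beaker, 48 mm across, 60 mm high, on the bench right in front of the socket box; loose, to be left alone; origin at the centre of its underside
- syringe: white plastic syringe without needle, lying on the bench in front of the socket box, about 135 mm long, 34 mm wide, 24 mm high; loose, to be left alone; origin at the centre of its underside
- bottle: amber reagent bottle, 60 mm across, 130 mm high, on the bench; loose, to be left alone; origin at the centre of its underside
- cylinder: glass measuring cylinder, foot 72 mm across, 204 mm high, on the bench; loose, to be left alone; origin at the centre of its underside

How it is judged:
By the outcome, as a careful person would: the job done as asked, in the order asked, and still so for the second after the job is handed in, with the robot touching nothing.
It also fails if it takes over 51 s, if anything falls off the work surface, if the arm or the gripper's body presses on something with over 40 N, if the wrist force passes 120 N, or if a joint passes its speed limit or range.

## Robot

A 6-joint arm with a two-finger parallel gripper is mounted at the origin on the work surface. World frame = base frame: x ahead of the robot, y to its left, z up, the work surface at z = 0. Lengths are in mm, angles in rad, forces in N, time in s.
With the tool pointing down it reaches from about 275 to 750 mm from the base axis. Payload 10.2 kg.
Tool frame: the origin (TCP) lies on the front face of the gripper's body, between the roots of the fingers; the fingertips stand 73 mm ahead of it and the grasp point (between the pads) lies 54 mm ahead of it; z points along the fingers, y is the direction in which the jaws open and shut (so a half turn about z gives the same grasp; the last joint's range is limited). The gripper opens to 85 mm and grips with 20 to 120 N. Pads are 22 mm wide; open, the fingers measure 114 mm over their backs; the gripper's body (76 mm by 85 mm) begins 54 mm behind the grasp point. The pads swing forward as they close: fully open they stand 13 mm farther back than shut.
Start: joints at [-1.486, 0.313, 1.498, -0, 1.331, -0.223], TCP at [159.043, -500.337, 303.894] pointing down, gripper open.
Joint ranges: [-2.94, 2.94], [-0.97, 2.17], [0.19, 2.56], [-1.23, 4.37], [0.02, 3.11], [-2.88, 2.88]. Speed limits (rad/s): [2.39, 2.39, 3.01, 3.14, 3.14, 3.14].

## Interface

Orientations are given as a unit quaternion [w, x, y, z].
In Python, from rig import ctrl gives the robot as it stands.
- The arm moves only by the tool move_arm, never from a script. Its argument "series" is a list of rows, each a list of 3 entries, a list of its own where there are three numbers: the shift along the tool's x, y, z in mm, then the turn about the tool's z in degrees, then the opening, from 0 (shut) to 1 (fully open). In form: [[[tx, ty, tz], yaw, grip], ...]. A call has 1 to 10 rows; each row is the pose to reach, as a shift and turn from the pose commanded when the call began, along the tool's axes at that moment; what a row does not reach only later rows make up. A row lasts 1/8 s, in which the tool goes at most 62.5 mm and 10.7 degrees, less where a joint would pass 70% of its speed; a pose out of reach is approached as far as the arm can. A call with a gripper value outside its range is refused whole. The fingers move at their own pace and stop on an object; "force" is the grip in N (left out, the last holds). Time passes only in rows, so rows that repeat a pose let the fingers close. It gives the time, the measured TCP pose, the force and the opening at its end, in the units of the state.
- ctrl.sense(): the state, without advancing time (a new reading comes with each control period).
- ctrl.capture(name): name is "scene" or "top" or "wrist"; returns (picture, depth): 400x640x3 uint8, red, green, blue; 400x640 float32, mm along the optical axis (not along the pixel's ray), 0 where there is no reading.
- ctrl.camera_model(name): a dict with "fov_y" (degrees; the focal length in pixels is half the picture's height over the tangent of half this angle, whatever the lens; pixels are square), "cx", "cy" (the principal point, pixels), "rvec" (rotation vector, rad) and "tvec" (3), from world to camera coordinates, as OpenCV has them. Camera axes: x right, y down, z forward; pixel columns grow to the right and rows downward; lengths in mm; the calibration is good to about 2 mm. A picture is of the moment at which its call begins: read the wrist's pose just before it. camera_model takes no time and is no camera call; for the wrist camera it gives the pose at the moment of the call.
- ctrl.finish_job(): hands the job in, once; it reports no verdict.
The state is a dict: "time_s": time; "joints": joint angles; "dq": joint speeds; "tau": joint torques, N m; "eef_pos": TCP position; "ee_rot": TCP orientation; "force": force on the tool from outside, world axes, zero at the start; "wrist_torque": the same for the moment, N m; "grip_width": opening from 0.0 (shut) to 1.0 (fully open).
Only numpy, scipy, OpenCV 4.12 (cv2) and the standard library are available. Lean on these libraries where they do the work, as an engineer would, in place of code of your own. Each camera call takes 0.05 s, during which the arm holds its last target.

## Working session

There is one attempt and no reset: what is moved stays moved. The work goes in short steps, Python scripts to look and compute and a tool call to move; the robot and the scene stay as the last step left them, time stands still between calls to the robot, and variables do not carry over. Pictures are saved under pics/ and viewed, and the job is handed in when it is done.

Besides the shell and the picture viewer there is one more tool, called after "Emit:" as name(argument=value, ...) on one line, values as JSON. move_arm: Moves the arm, as the interface text tells. Its arguments: {"type":"object","properties":{"series":{"type":"array","items":{"type":"array"}},"force":{"type":"number"}},"required":["series"]}

```bash
mkdir -p pics; ls; python3 - <<'E'
from rig import ctrl
import cv2
s=ctrl.sense();print(s)
for n in ["scene","top"]:
    p,d=ctrl.capture(n);cv2.imwrite(f"pics/{n}0.png",p[:,:,::-1]);print(ctrl.camera_model(n))
    import numpy as np; np.savez(f"{n}0.npz",p=p,d=d)
E
```

```text
pics
{'time_s': 0.0, 'joints': array([-1.48638240e+00,  3.13461028e-01,  1.49844673e+00, -1.59020188e-05,
        1.33098945e+00, -2.23444494e-01]), 'dq': array([-8.62539613e-04, -2.95812562e-04,  9.26848145e-04, -3.93712173e-04,
        5.07399671e-04, -5.50865613e-05]), 'tau': array([ 2.76345945e-04, -4.12268651e+01, -2.59739417e+01, -1.88090835e-04,
        4.22532350e-03, -8.40530265e-05]), 'eef_pos': array([ 159.03372104, -500.15902962,  303.32573758]), 'ee_rot': array([-6.51239308e-04,  9.88175772e-01,  1.53323899e-01,  3.76032030e-05]), 'force': array([-0.41868373,  0.59318066,  0.48711248]), 'wrist_torque': array([-0.0014777 ,  0.0148284 , -0.02337377]), 'grip_width': 1.0004900814957942}
{'fov_y': 53.25137664799928, 'cx': 315.27965433663013, 'cy': 201.63355927335502, 'rvec': array([ 0.63713649,  2.84545991, -0.78426845]), 'tvec': array([ 529.55069225, -146.30698611, 1369.28642644])}
{'fov_y': 49.83644984473631, 'cx': 322.0239357825265, 'cy': 199.09606047740186, 'rvec': array([ 2.09254401, -2.1229695 ,  0.18752807]), 'tvec': array([  23.25817929,  568.01678735, 1105.37836783])}
```

View pics/scene0.png

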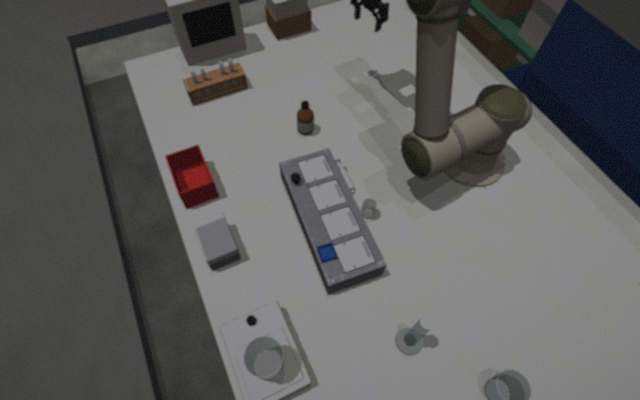

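View pics/top0.png

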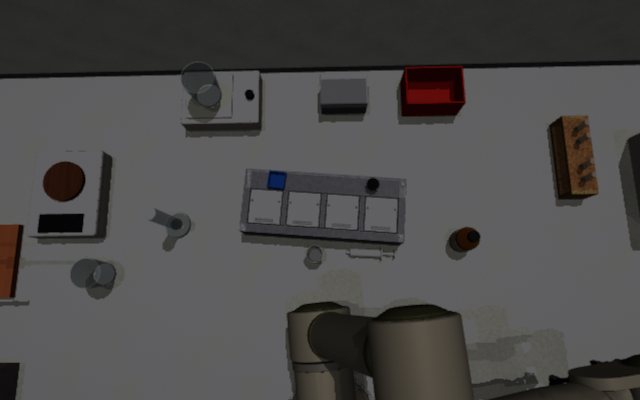

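```bash
cat > h.py <<'E'
import numpy as np, cv2
from scipy.spatial.transform import Rotation as R
def ray(cm,uv,z,shape=(400,640)):
    f=shape[0]/2/np.tan(np.radians(cm['fov_y']/2))
    uv=np.atleast_2d(uv).astype(float)
    d=np.c_[(uv[:,0]-cm['cx'])/f,(uv[:,1]-cm['cy'])/f,np.ones(len(uv))]
    Rm=cv2.Rodrigues(np.array(cm['rvec']))[0]; c=-Rm.T@cm['tvec']; w=d@Rm
    return c+w*((z-c[2])/w[:,2])[:,None]
E
python3 - <<'E'
from h import *
from rig import ctrl
cm=ctrl.camera_model("top"); p=np.load("top0.npz")["p"]
big=cv2.resize(p[150:260,230:420],None,fx=4,fy=4,interpolation=cv2.INTER_CUBIC)
cv2.imwrite("pics/topcrop.png",big[:,:,::-1])
g=p.min(2)
for u,v in [(265,207),(303,210),(325,175),(200,300)]: print(g[v,u])
m=np.zeros_like(g);m[180:236,240:406]=(g[180:236,240:406]>130)
n,l,st,ce=cv2.connectedComponentsWithStats(m)
pts=[]
for i in range(1,n):
    if st[i,4]>300:
        r=cv2.minAreaRect(np.argwhere(l==i)[:,::-1].astype(np.float32)); w=ray(cm,ce[i],80)[0]; b=ray(cm,cv2.boxPoints(r),80)
        print(st[i],ce[i].round(1),w.round(1),b[:,:2].round(0).tolist()); 
E
```

```text
96
96
74
96
```

View pics/topcrop.png

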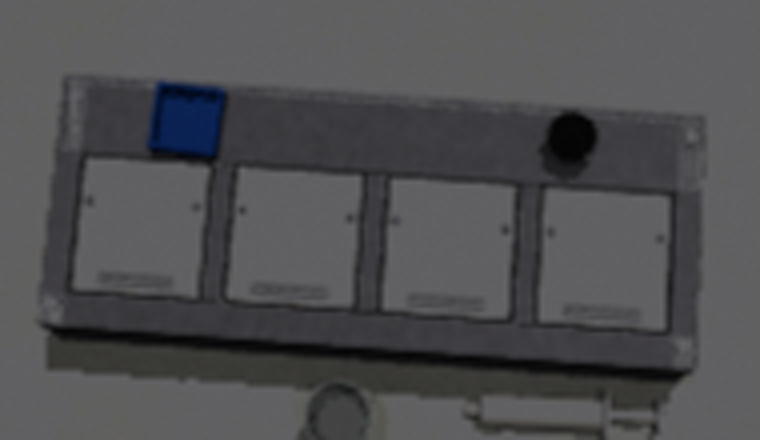

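```bash
python3 - <<'E'
from h import *
from rig import ctrl
cm=ctrl.camera_model("top"); p=np.load("top0.npz")["p"]
g=cv2.GaussianBlur(p.min(2),(3,3),0)
m=np.zeros_like(g);m[184:234,240:404]=(g[184:234,240:404]>84)
m=cv2.morphologyEx(m,cv2.MORPH_OPEN,np.ones((3,3)))
n,l,st,ce=cv2.connectedComponentsWithStats(m)
C=[]
for i in range(1,n):
    if 500<st[i,4]<2000:
        r=cv2.minAreaRect(np.argwhere(l==i)[:,::-1].astype(np.float32)); w=ray(cm,r[0],80)[0]; b=ray(cm,cv2.boxPoints(r),80)
        print(st[i],w.round(1),b[:,:2].round(0).tolist()); C.append(w[:2])
C=np.array(sorted(C,key=lambda c:-c[1]))
if len(C)==4:
    k=np.array([153,51,-51,-153]); yv=(k[:,None]*(C-C.mean(0))).sum(0)/(k**2).sum(); print(yv,np.linalg.norm(yv)); yv/=np.linalg.norm(yv)
    xv=np.array([yv[1],-yv[0]]); O=C.mean(0)+15*xv
    print("O",O,"yaw",np.degrees(np.arctan2(xv[1],xv[0])))
    for kk in k: print(O-45*xv+kk*yv)
    s=ctrl.sense(); q=s['ee_rot']; print(R.from_quat(np.r_[q[1:],q[0]]).as_matrix().round(4))
E
```

```text
[249 190  32  33 853] [547.3 166.8  80. ] [[508.0, 208.0], [593.0, 205.0], [587.0, 125.0], [502.0, 129.0]]
[288 193  32  33 863] [538.9  64.5  80. ] [[501.0, 107.0], [585.0, 101.0], [577.0, 21.0], [494.0, 29.0]]
[326 195  32  34 878] [529.7 -37.   80. ] [[491.0, 6.0], [576.0, -1.0], [569.0, -81.0], [485.0, -73.0]]
[365 198  32  34 888] [ 520.5 -138.3   80. ] [[481.0, -95.0], [566.0, -102.0], [561.0, -182.0], [475.0, -174.0]]
[0.08762354 0.99696829] 1.000811501871462
O [549.05567966  12.67656031] yaw -5.022819092594093
[517.62401457 169.02888818]
[508.69366073  67.42057759]
[499.76330689 -34.187733  ]
[ 490.83295306 -135.79604359]
[[ 9.530e-01  3.029e-01 -1.000e-04]
 [ 3.029e-01 -9.530e-01  1.200e-03]
 [ 2.000e-04 -1.200e-03 -1.000e+00]]
```

Emit:
move_arm(series=[[[53, -31, 0], 5, 0], [[107, -62, 0], 10, 0], [[160, -92, 0], 15, 0], [[213, -123, 0], 20, 0], [[267, -154, 0], 22.6, 0], [[320, -185, 0], 22.6, 0], [[373, -215, 0], 22.6, 0], [[426, -246, 0], 22.6, 0], [[426, -246, 0], 22.6, 0], [[426, -246, 0], 22.6, 0]])

```text
time_s: 1.35
eef_pos: [490.2, -137.0, 303.6]
ee_rot: [-0.0, 0.999, -0.043, -0.0]
force: [0.5, -0.6, -0.7]
grip_width: -0.002
```

```bash
python3 - <<'E'
from h import *
from rig import ctrl
s=ctrl.sense(); q=s['ee_rot'];print(s); print(R.from_quat(np.r_[q[1:],q[0]]).as_matrix().round(4))
p,d=ctrl.capture("wrist");cv2.imwrite("pics/w1.png",cv2.convertScaleAbs(p[:,:,::-1],alpha=2))
p,d=ctrl.capture("top");cv2.imwrite("pics/t1.png",cv2.convertScaleAbs(p[:,:,::-1],alpha=2))
E
```

```text
{'time_s': 1.35, 'joints': array([-5.03024209e-01,  2.78209704e-01,  1.54508635e+00, -3.52098199e-04,
        1.31914528e+00,  1.15425085e+00]), 'dq': array([-3.09000636e-02, -1.09102935e-02,  2.82052608e-03, -2.31746491e-03,
        1.17981823e-05, -1.33520776e-03]), 'tau': array([ 1.62358135e+00, -3.91782796e+01, -2.60306668e+01,  6.04741112e-02,
        3.76828888e-03,  2.72987847e-02]), 'eef_pos': array([ 490.18759352, -137.04680075,  303.55491718]), 'ee_rot': array([-3.55234601e-05,  9.99067117e-01, -4.31820187e-02, -4.55926209e-04]), 'force': array([ 0.48467844, -0.61389294, -0.7101473 ]), 'wrist_torque': array([-0.0570139 , -0.00977855,  0.00736296]), 'grip_width': -0.001971168313910096}
[[ 9.963e-01 -8.630e-02 -9.000e-04]
 [-8.630e-02 -9.963e-01  1.000e-04]
 [-9.000e-04 -0.000e+00 -1.000e+00]]
```

View pics/w1.png

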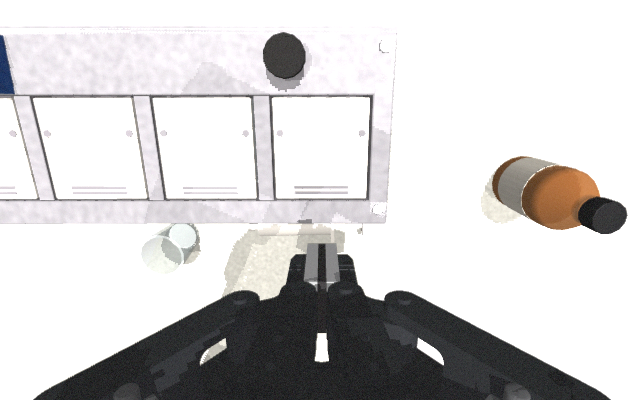

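View pics/t1.png

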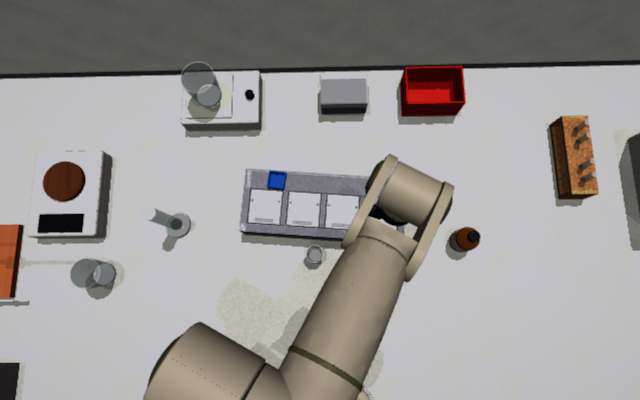

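The wrist view shows cover d with corners near (271,96), (371,96), (368,200) and (274,199). The closed fingers are at (322,260). I'll cross-check the map with this view.

```bash
python3 - <<'E'
from h import *
from rig import ctrl
cm=ctrl.camera_model("wrist")
b=ray(cm,[(271,96),(371,96),(368,200),(274,199)],80);print(b.round(0),b.mean(0))
b=ray(cm,[(152,97),(252,97),(258,200),(159,200)],80);print(b.mean(0))
E
```

```text
[[ 572. -102.   80.]
 [ 564. -187.   80.]
 [ 472. -181.   80.]
 [ 481.  -93.   80.]] [ 522.25852342 -140.89458931   80.        ]
[530.59390019 -37.75491888  80.        ]
```

Emit:
move_arm(series=[[[0, 0, 45], 0, 0], [[0, 0, 90], 0, 0], [[0, 0, 125], 0, 0], [[0, 0, 140], 0, 0], [[0, 0, 140], 0, 0], [[0, 0, 140], 0, 0]])

```text
time_s: 2.2
eef_pos: [491.0, -137.4, 165.3]
ee_rot: [0.001, 0.999, -0.044, 0.001]
force: [-0.4, -0.5, 0.2]
grip_width: 0.001
```

Emit:
move_arm(series=[[[0, 0, 4], 0, 0], [[0, 0, 7], 0, 0], [[0, 0, 9], 0, 0], [[0, 0, 10], 0, 0], [[0, 0, 10], 0, 0], [[0, 0, 10], 0, 0]])

```text
time_s: 2.95
eef_pos: [490.5, -136.9, 154.0]
ee_rot: [0.0, 0.999, -0.043, 0.0]
force: [-0.5, -1.2, 0.2]
grip_width: 0.001
```

Emit:
move_arm(series=[[[0, 0, 1], 0, 0], [[0, 0, 2], 0, 0], [[0, 0, 3], 0, 0], [[0, 0, 3], 0, 0]])

```text
time_s: 3.45
eef_pos: [490.5, -136.9, 152.1]
ee_rot: [0.0, 0.999, -0.043, 0.0]
force: [-4.9, 3.2, 13.3]
grip_width: 0.001
```

Emit:
move_arm(series=[[[0, 0, 1], 0, 0], [[0, 0, 2], 0, 0], [[0, 0, 3], 0, 0], [[0, 0, 3], 0, 0]])

```text
time_s: 3.95
eef_pos: [490.6, -136.9, 151.8]
ee_rot: [0.001, 0.999, -0.043, 0.001]
force: [-17.2, 6.4, 43.5]
grip_width: 0.002
```

Cover d holds at 43 N with only about 0.3 mm of yield, so it's latched. Next is c.

Emit:
move_arm(series=[[[0, 0, -15], 0, 0], [[0, 0, -35], 0, 0], [[0, -40, -35], 0, 0], [[0, -80, -35], 0, 0], [[0, -102, -35], 0, 0], [[0, -102, -20], 0, 0], [[0, -102, -9], 0, 0], [[0, -102, -9], 0, 0]])

```text
time_s: 4.95
eef_pos: [498.9, -35.9, 155.7]
ee_rot: [-0.0, 0.999, -0.044, -0.001]
force: [0.3, -0.1, 0.6]
grip_width: -0.001
```

Emit:
move_arm(series=[[[0, 0, 2], 0, 0], [[0, 0, 4], 0, 0], [[0, 0, 6], 0, 0], [[0, 0, 7], 0, 0], [[0, 0, 7], 0, 0]])

```text
time_s: 5.58
eef_pos: [499.5, -35.4, 152.0]
ee_rot: [0.0, 0.999, -0.043, 0.001]
force: [-9.3, 1.3, 23.1]
grip_width: 0.003
```

Cover c is stiff too, at 23 N. Next is b.

Emit:
move_arm(series=[[[0, 0, -15], 0, 0], [[0, 0, -35], 0, 0], [[0, -40, -35], 0, 0], [[0, -80, -35], 0, 0], [[0, -102, -35], 0, 0], [[0, -102, -20], 0, 0], [[0, -102, -7], 0, 0], [[0, -102, -7], 0, 0]])

```text
time_s: 6.58
eef_pos: [507.7, 65.6, 155.6]
ee_rot: [-0.0, 0.999, -0.044, -0.001]
force: [-0.9, 0.4, -0.1]
grip_width: 0.001
```

Emit:
move_arm(series=[[[0, 0, 2], 0, 0], [[0, 0, 4], 0, 0], [[0, 0, 6], 0, 0], [[0, 0, 7], 0, 0], [[0, 0, 7], 0, 0]])

```text
time_s: 7.2
eef_pos: [508.3, 66.2, 152.0]
ee_rot: [0.0, 0.999, -0.043, 0.001]
force: [-9.2, -1.8, 21.9]
grip_width: -0.0
```

Cover b is stiff as well, at 22 N. Next is a.

Emit:
move_arm(series=[[[0, 0, -15], 0, 0], [[0, 0, -35], 0, 0], [[0, -40, -35], 0, 0], [[0, -80, -35], 0, 0], [[0, -102, -35], 0, 0], [[0, -102, -20], 0, 0], [[0, -102, -7], 0, 0], [[0, -102, -7], 0, 0]])

```text
time_s: 8.2
eef_pos: [516.5, 167.1, 155.5]
ee_rot: [0.0, 0.999, -0.044, -0.001]
force: [-0.2, 0.0, 0.3]
grip_width: -0.001
```

Emit:
move_arm(series=[[[0, 0, 2], 0, 0], [[0, 0, 4], 0, 0], [[0, 0, 6], 0, 0], [[0, 0, 7], 0, 0], [[0, 0, 7], 0, 0]])

```text
time_s: 8.82
eef_pos: [517.0, 168.0, 150.0]
ee_rot: [0.0, 0.999, -0.043, 0.0]
force: [-0.6, -0.6, 1.3]
grip_width: 0.002
```

Cover a gives: it moved at least 2.5 mm at 1.3 N. The dish stands close behind it, so I'll check that clearance before pushing further.

```bash
python3 - <<'E'
from h import *
from rig import ctrl
p,d=ctrl.capture("wrist");cv2.imwrite("pics/w2.png",cv2.convertScaleAbs(p[:,:,::-1],alpha=1.3))
E
```

```text
(no output)
```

View pics/w2.png

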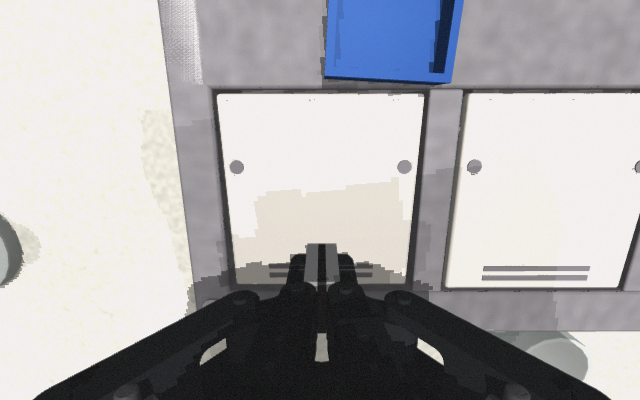

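The dish's front edge, at row 80, is clear of the cover's rear edge at row 92. Cover a has already tilted slightly and the fingertips are centred on it, so I'll push on.

Emit:
move_arm(series=[[[1, 0, 4], 0, 0], [[3, 0, 8], 0, 0], [[5, 0, 12], 0, 0], [[7, 0, 16], 0, 0], [[9, 0, 20], 0, 0], [[10, 0, 24], 0, 0], [[10, 0, 24], 0, 0]])

```text
time_s: 9.75
eef_pos: [527.4, 167.0, 125.8]
ee_rot: [0.0, 0.999, -0.043, 0.001]
force: [0.1, 0.5, -0.9]
grip_width: 0.002
```

Emit:
move_arm(series=[[[1, 0, 3], 0, 0], [[2, 0, 5], 0, 0], [[2, 0, 7], 0, 0], [[2, 0, 7], 0, 0]])

```text
time_s: 10.25
eef_pos: [528.8, 166.9, 118.5]
ee_rot: [0.0, 0.999, -0.043, -0.0]
force: [-0.2, -1.1, -0.3]
grip_width: -0.001
```

```bash
python3 - <<'E'
from h import *
from rig import ctrl
p,d=ctrl.capture("wrist");cv2.imwrite("pics/w3.png",cv2.convertScaleAbs(p[:,:,::-1],alpha=1.3))
E
```

```text
(no output)
```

View pics/w3.png

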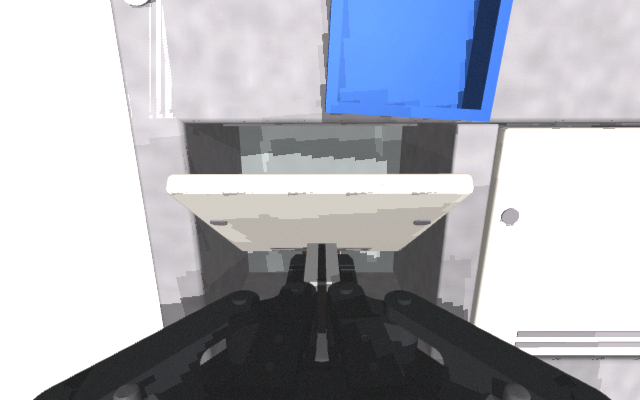

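Cover a is tipped well up, with its rear edge standing at row 185 and the front down in the bay. I'll push on until it meets the stop.

Emit:
move_arm(series=[[[0, 0, 2], 0, 0], [[0, 0, 4], 0, 0], [[0, 0, 6], 0, 0], [[0, 0, 6], 0, 0]])

```text
time_s: 10.8
eef_pos: [529.0, 167.1, 114.5]
ee_rot: [0.0, 0.999, -0.043, 0.0]
force: [-8.4, -1.1, 18.7]
grip_width: -0.001
```

```bash
cat > tilt.py <<'E'
from h import *
from rig import ctrl
import sys
n=sys.argv[1]; cam=sys.argv[2]
cm=ctrl.camera_model(cam); p,d=ctrl.capture(cam)
cv2.imwrite(f"pics/{n}.png",cv2.convertScaleAbs(p[:,:,::-1],alpha=1.3))
f=200/np.tan(np.radians(cm['fov_y']/2)); v,u=np.mgrid[:400,:640]
P=np.stack([(u-cm['cx'])/f*d,(v-cm['cy'])/f*d,d],-1)
Rm=cv2.Rodrigues(np.array(cm['rvec']))[0]; W=(P-cm['tvec'])@Rm
O=np.array([549.1,12.7]);a=np.radians(-5.02);xv=np.array([np.cos(a),np.sin(a)]);yv=np.array([-xv[1],xv[0]])
hx=(W[...,:2]-O)@xv; hy=(W[...,:2]-O)@yv; z=W[...,2]
m=(d>0)&(abs(abs(hy-153)-28)<10)&(hx>-34)&(hx<22)&(z>30)&(z<115)&(p.min(2)>60)
# profile
for x in range(-36,26,4):
    k=m&(abs(hx-x)<2)
    if k.sum()>3: print(x,k.sum(),np.median(z[k]).round(1))
s=ctrl.sense();print(s['eef_pos'],s['force'],s['time_s'])
E
python3 tilt.py w4 wrist
```

```text
-32 63 33.7
-28 186 39.0
-24 186 44.3
-20 253 50.2
-16 275 57.1
-12 309 63.1
-8 368 69.4
-4 431 75.6
0 570 82.2
4 646 88.1
8 815 94.5
12 1037 100.9
16 2372 104.3
20 980 102.8
[528.98962563 167.08148647 114.48293316] [-7.86353722 -0.73706002 19.41845746] 10.85
```

View pics/w4.png

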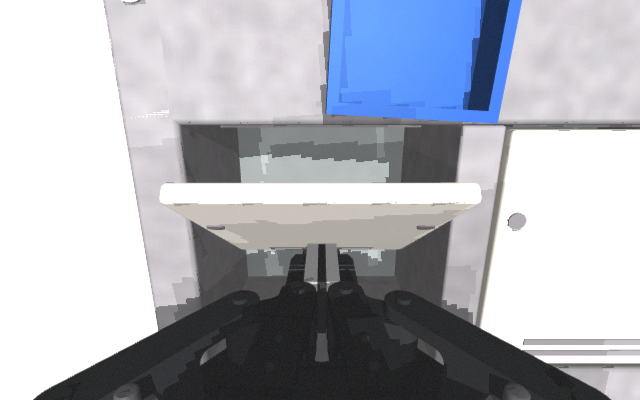

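The slope is about 57.7° and the force is 19 N, so the cover is at its stop. I'll withdraw forward and up.

Emit:
move_arm(series=[[[-2, 0, -6], 0, 0], [[-8, 0, -20], 0, 0], [[-8, 0, -50], 0, 0], [[-8, 0, -90], 0, 0], [[-8, 0, -130], 0, 0], [[-60, 0, -160], 0, 0], [[-110, 0, -170], 0, 0], [[-110, 0, -170], 0, 0]])

```text
time_s: 11.85
eef_pos: [417.0, 177.0, 284.4]
ee_rot: [-0.0, 0.999, -0.043, 0.001]
force: [0.6, -0.8, -0.2]
grip_width: 0.0
```

```bash
python3 tilt.py w5 wrist;echo; python3 tilt.py t5 top
```

```text
-32 170 32.5
-28 265 38.0
-24 283 44.2
-20 322 50.4
-16 337 56.8
-12 354 62.9
-8 409 69.2
-4 416 75.6
0 223 80.4
[418.46048793 176.71864282 283.94694772] [1.42843124 0.20850209 0.39910734] 11.9

-28 8 41.5
-24 9 46.7
-20 21 52.8
-16 19 59.3
-12 22 65.4
-8 23 70.7
-4 19 78.2
0 19 85.1
4 26 91.3
8 27 96.2
12 18 103.4
16 16 101.3
[419.28559488 176.54053083 283.4886284 ] [-0.13689366 -0.49612859 -0.03931369] 11.95
```

View pics/w5.png

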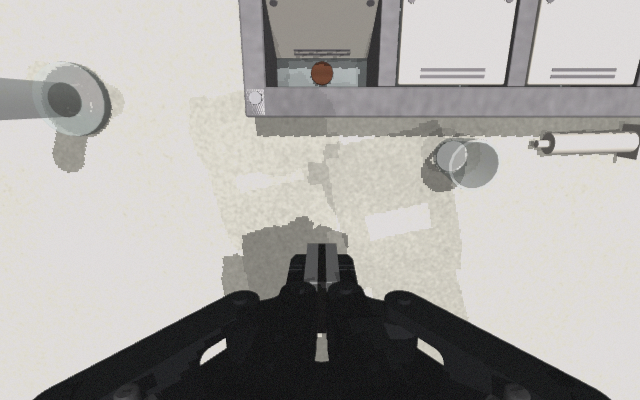

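View pics/t5.png

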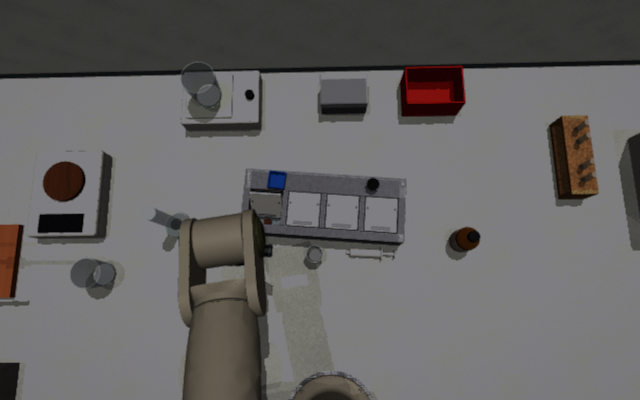

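Cover a is still at about 57.5° with the outlet visible. The dish (277,180), stopper (372,184), beaker (314,255), syringe, bottle and cylinder are all where they started.

```bash
python3 -c "
from rig import ctrl
print(ctrl.finish_job())"
```

```text
the job is handed in; nothing more can be done
None
```

The unlatched cover was **a**. It is now fully tipped open and left that way, and I handed the job in at about 12 s.

- **Search:** I pressed the covers in the order d, c, b, a with the closed fingertips. Covers d, c and b held firm at 43, 23 and 22 N. Cover a gave way at about 1 N.
- **Opening:** I pushed a's front part down until the force rose to 19 N at the stop, where depth readings put its slope at about 57.7° (1.0 rad). I then withdrew the gripper.
- **Last checks:** With the gripper clear and the wrist force near zero, the wrist camera still showed about 57.5°. The coarser top-camera profile looked the same. The outlet is visible under the cover, and by eye the dish, stopper, beaker, syringe, bottle and cylinder are where they started.

No check failed or disagreed. The press on d was firmer than it needed to be, so I used about half that force on the others.

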